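# Set the roll stand's tension arm back to 40 and draw the spindle from the empty core

### The arm

A 7-joint arm with a two-finger parallel gripper is mounted at the origin on the work surface. World frame = base frame: x ahead of the robot, y to its left, z up, the work surface at z = 0. Lengths are in m, angles in rad, forces in N, time in s.
With the tool pointing down it reaches from about 0.35 to 0.9 m from the base axis. Payload 8.1 kg.
Tool frame: the origin (TCP) lies on the centre line of the jaws, within the pads' length; the fingertips stand 17 mm ahead of it and the grasp point (between the pads) lies 2 mm behind it; z points along the fingers, y is the direction in which the jaws open and shut (so a half turn about z gives the same grasp; the last joint's range is limited). The gripper opens to 92 mm and grips with 3 to 60 N. Pads are 19 mm wide; open, the fingers measure 130 mm over their backs; the gripper's body (75 mm by 190 mm) begins 47 mm behind the grasp point.
Start: joints at [1.01, 0.434, 0.025, 1.573, -0.012, 1.134, -0.075], TCP at [0.276, -0.561, 0.244] pointing down, gripper open.
Joint ranges: [-2.62, 2.62], [-0.44, 2.09], [-1.27, 1.32], [0.08, 2.57], [-1.32, 4.46], [0.12, 2], [-2.74, 2.74]. Speed limits (rad/s): [2.22, 2.22, 3.01, 3.01, 3.14, 3.14, 3.14].

### API

Orientations are given as a rotation vector (axis times angle).
In Python, from cell import arm gives the robot as it stands.
- The arm moves only by the shell command python3 -m creep 'ROWS' [FORCE]. ROWS is JSON, a list that holds one entry, the list of rows, each a list of 7 numbers: the shift along the world's x, y, z in cm, then the turn, a rotation vector about the world's x, y, z in degrees, then the opening, from -1 (shut) to 1 (fully open), so that 0 is half open. In form: [[[tx, ty, tz, ax, ay, az, jaw], ...]]. A call has 1 to 5 rows; each row is the pose to reach, as a shift and turn from the pose commanded when the call began; what a row does not reach only later rows make up. A row lasts 1/10 s, in which the tool goes at most 50 mm and 8.59 degrees, less where a joint would pass 70% of its speed; a pose out of reach is approached as far as the arm can. A call with a gripper value outside its range is refused whole. The fingers move at their own pace and stop on an object; FORCE is the grip in N (left out, the last holds). Time passes only in rows, so rows that repeat a pose let the fingers close. It gives the time, the measured TCP pose, the force and the opening at its end, in the units of the state.
- arm.observe(): the state, without advancing time (a new reading comes with each control period).
- arm.get_image(name): name is "side" or "top"; returns the picture (480x640x3 uint8, red, green, blue); there is no depth.
- arm.camera_model(name): a dict with "vfov" (degrees; the focal length in pixels is half the picture's height over the tangent of half this angle, whatever the lens; pixels are square), "cx", "cy" (the principal point, pixels), "cam_to_world" (4x4, takes a point from camera to world coordinates). Camera axes: x right, y down, z forward; pixel columns grow to the right and rows downward; lengths in m; the calibration is good to about 2 mm. A picture is of the moment at which its call begins. camera_model takes no time and is no camera call.
- arm.sign_off(): hands the job in, once; it reports no verdict.
The state is a dict: "clock": time; "joints": joint angles; "dq": joint speeds; "joint_efforts": joint torques, N m; "position": TCP position; "ee_rot": TCP orientation; "force": force on the tool from outside, world axes, zero at the start; "ft_torque": the same for the moment, N m; "width": opening from 0.0 (shut) to 1.0 (fully open).
Only numpy, scipy, OpenCV 4.12 (cv2) and the standard library are available. Lean on these libraries where they do the work, as an engineer would, in place of code of your own. Each camera call takes 0.05 s, during which the arm holds its last target.

### The job

The paper on the bench roll stand is used up. Push the sprung tension arm back from the empty core until its catch holds it at 40 on the scale, then draw the long spindle endways out of the stand and lay it flat on the table, without dropping it. The bare core stays lying in the stand's trough, and the brush jar, tin, bottle and tub round about stay where they stand.

Things in the scene. Friction and masses are not known exactly. Their poses are not given: they have to be found in the camera images.
- stand: Bench roll stand of grey painted steel, fixed; place and yaw vary (yaw within 0.2 rad). Origin on the table under the core's middle; x away from the robot, y to its left along the spindle, z up. Base plate 12 mm thick, x -65 to 205, y -130 to 130 mm. Two upright cheeks, 12 mm thick, at y = -105 and 105 mm, 80 mm wide, tops 115 mm high.
- bore_left (a point): Centre of the round 26 mm bore of the left cheek, on its outer face (stand frame 0, 111, 85 mm). The spindle passes through it; the bore of the right cheek is its mirror image. A trough of two rails lies under the core between the cheeks, tops 35 mm high.
- pivot (a point): Upright pivot axis of the tension arm, 120 mm above the table; stand frame x 60, y -90 mm. A fixed white quadrant plate, top 108 mm high, is concentric with it, behind the core: scale on its top, ratchet teeth on its rim (radius 150 mm).
- mark_40 (a point): Middle of the mark 40 on the quadrant's scale. No numerals: black marks every 5 degrees, long ones at the tens, short ones between. The 0 mark is the one at the core's end (nearest the robot); readings grow away from the core up to 60, so 40 is the fourth long mark after 0.
- tension_arm (a joint): Sprung tension (brake) arm, dark steel, swinging level about the pivot. Value = scale reading, in rad (0.698 = 40). At 0 it points along the stand's +y, its rubber pad 2 mm behind the core; as the value grows its end swings to the stand's +x, clockwise seen from above; stop at 60. Starts caught at 0, 5 or 10. Spring back towards 0: about 3 N at the push post at 0, 6 N at 40.
- catch (a joint): Spring catch on the arm, 0 = in, up to 9 mm out. It rides over a tooth at every 5 (up to 4 N more at the post) and holds the arm when let go: pushed to between 40 and 45, the arm falls back to 40 and stays. If it went too far, pull the catch's knob outward along the arm (5 N) to free it: round, black, 22 mm, 203 to 217 mm from the pivot, 111 mm high.
- push_post (a point): Upright round black push post near the arm's end: 16 mm diameter, 126 to 170 mm above the table, on the arm's centre line 172 mm from the pivot axis; this point is on its axis, 150 mm high. Under it a dark housing, 26 mm across the arm and 28 mm along it, 96 to 126 mm high.
- pointer_tip (a point): Tip of the thin steel pointer that reads the scale; it runs 10 degrees ahead of the arm's centre line, just above the quadrant, 130 mm from the pivot.
- spindle: Plain round aluminium spindle, 20 mm diameter, 360 mm long, about 320 g, loose in the bores (3 mm all round) and through the core. Origin at its middle, its y along its axis, pointing left. Axis 82 mm above the table. Left end 94 to 124 mm beyond the left cheek, right end 14 to 44 mm beyond the right one. No collar; slides out to the left.
- core: Empty cardboard core tube, outside 64 mm, inside 54 mm, 190 mm long, 90 g, hanging loosely on the spindle between the cheeks; origin at its centre. When the spindle is gone it settles about 5 mm into the trough.
- spindle_left (a point): Centre of the spindle's left end face.
- spindle_right (a point): Centre of the spindle's right end face.
- core_seat (a point): Where the core's centre lies when it rests in the trough (60 mm above the table).
- brush_jar: Glass jar 72 mm across and 95 mm high with paint brushes up to 260 mm high, to the right of the stand; origin under its centre.
- paint_tin: Paint tin 84 mm across, 105 mm high, far left of the stand; origin under its centre.
- medium_bottle: Amber bottle 56 mm across, 150 mm high, to the right of and behind the stand; origin under its centre.
- primer_tub: White tub 100 mm across, 110 mm high, far right; origin under its centre.
Things that resemble listed ones, but are neither listed nor needed, are in the scene too. Leave any blue look-alike of the core alone.

How it is judged:
On the way, in this order (a step that is already met when the one before it is completed fails the run):
1. the tension arm stands at 40 on the scale (value of joint tension_arm between 0.668 and 0.728 rad), for 0.3 s.
2. with the arm held at 40, the spindle is drawn right out of both cheeks (all of step 1 and (y of spindle_right in the frame of stand above 0.113 m or y of spindle_left in the frame of stand below -0.113 m)), for 0.1 s.
At the end, for the whole second after the job is handed in: The arm is held by its catch at 40 on the scale (within 1.7 degrees), the spindle lies flat and still on the table top (both ends' centres lower than 16 mm), and the bare core lies at rest in the trough (centre within 20 mm of its seat) (all of step 1 and height (world z) of each of spindle_left, spindle_right below 0.016 m and linear speed of each of spindle, core below 0.03 m/s and distance between core and core_seat below 0.02 m); the robot touches nothing.
It fails at once if the spindle is dropped or thrown (faster than 0.8 m/s) (linear speed of spindle above 0.8 m/s).
It fails at once if the brush jar, paint tin, bottle or tub is moved more than 40 mm or tipped (distance of any of brush_jar, paint_tin, medium_bottle, primer_tub from where it was at the start of the episode above 0.04 m or angle between any of brush_jar, paint_tin, medium_bottle, primer_tub's own z axis and vertical above 0.4 rad).
It also fails if it takes over 61 s, if anything falls off the work surface, if the arm or the gripper's body presses on something with over 40 N, if the wrist force passes 120 N, or if a joint passes its speed limit or range.

## Working session

There is one attempt and no reset: what is moved stays moved. The work goes in short steps, Python scripts to look and compute and a shell command to move; the robot and the scene stay as the last step left them, time stands still between calls to the robot, and variables do not carry over. Pictures are saved under pics/ and viewed, and the job is handed in when it is done.

```bash
ls; mkdir -p pics; python3 - <<'E'
from cell import arm
import cv2,json
s=arm.observe();print(s)
for n in("side","top"):
    cv2.imwrite(f"pics/{n}0.png",arm.get_image(n)[:,:,::-1]);print(n,arm.camera_model(n))
E
```

```text
pics
{'clock': 0.0, 'joints': array([ 1.01041893,  0.43522481,  0.02498992,  1.57412885, -0.01156563,
        1.13400453, -0.07512314]), 'dq': array([ 0.00014896, -0.0010702 , -0.00046646,  0.00061623,  0.00063737,
        0.00026132, -0.0003841 ]), 'joint_efforts': array([-1.30290409e-03, -6.67841506e+01,  9.84525606e-01, -3.14464831e+01,
       -6.05390710e-02,  4.27536992e-02,  2.33975970e-04]), 'position': array([ 0.27592994, -0.56023029,  0.24293175]), 'ee_rot': array([-3.05820357e+00, -7.12322412e-01,  8.56336484e-04]), 'force': array([0.45238712, 1.4951647 , 0.32275401]), 'ft_torque': array([-0.03537163,  0.03521164, -0.00364656]), 'width': 1.0000821822959265}
side {'vfov': 56.45094675148882, 'cx': 316.60258534679207, 'cy': 245.52985666056338, 'cam_to_world': array([[-0.96448595, -0.12909057,  0.23043975,  0.20498991],
       [-0.26409543,  0.4862464 , -0.83295741,  0.85107947],
       [-0.00452355, -0.8642338 , -0.50307005,  0.7018038 ],
       [ 0.        ,  0.        ,  0.        ,  1.        ]])}
top {'vfov': 55.13252245177402, 'cx': 312.8493539600375, 'cy': 243.55921997810145, 'cam_to_world': array([[-0.01882392, -0.99432774,  0.10468052,  0.36602451],
       [-0.99952481,  0.01615881, -0.0262496 , -0.07479804],
       [ 0.02440919, -0.1051249 , -0.99415942,  1.21863174],
       [ 0.        ,  0.        ,  0.        ,  1.        ]])}
```

View pics/side0.png

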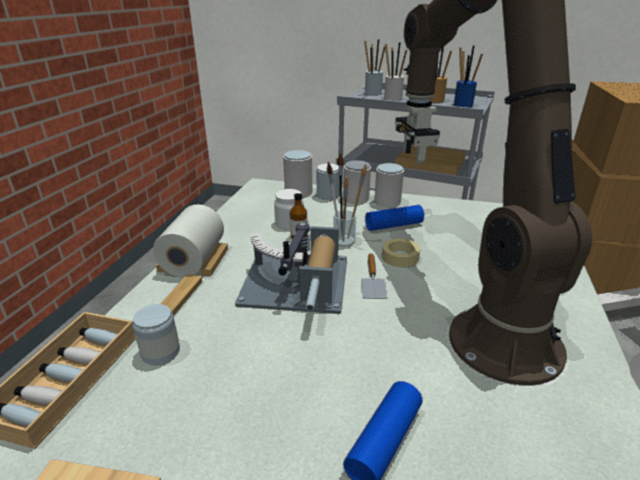

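View pics/top0.png

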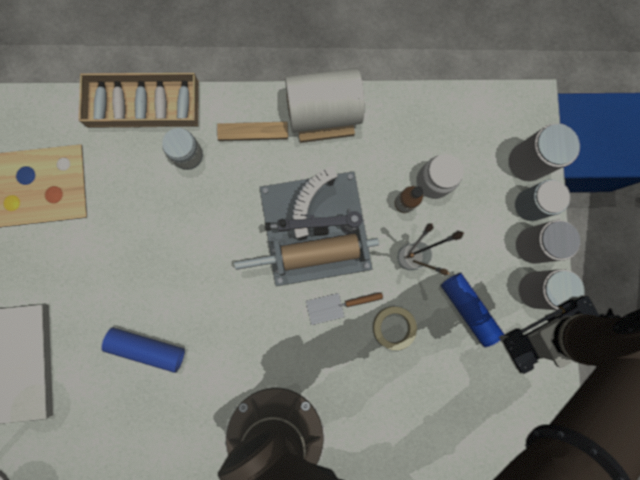

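The side view shows the stand near (300,270), with the spindle's left end near (312,308). In the top view the stand is around (315,228), the spindle's left end is near (235,265) and the right end near (377,243). I'll enlarge both.

```bash
python3 - <<'E'
import cv2
a=cv2.imread("pics/top0.png")[160:295,225:405];cv2.imwrite("pics/top0c.png",cv2.resize(a,None,fx=4.4,fy=4.4,interpolation=cv2.INTER_CUBIC))
a=cv2.imread("pics/side0.png")[200:330,220:390];cv2.imwrite("pics/side0c.png",cv2.resize(a,None,fx=4.5,fy=4.5,interpolation=cv2.INTER_CUBIC))
E
```

```text
(no output)
```

View pics/top0c.png

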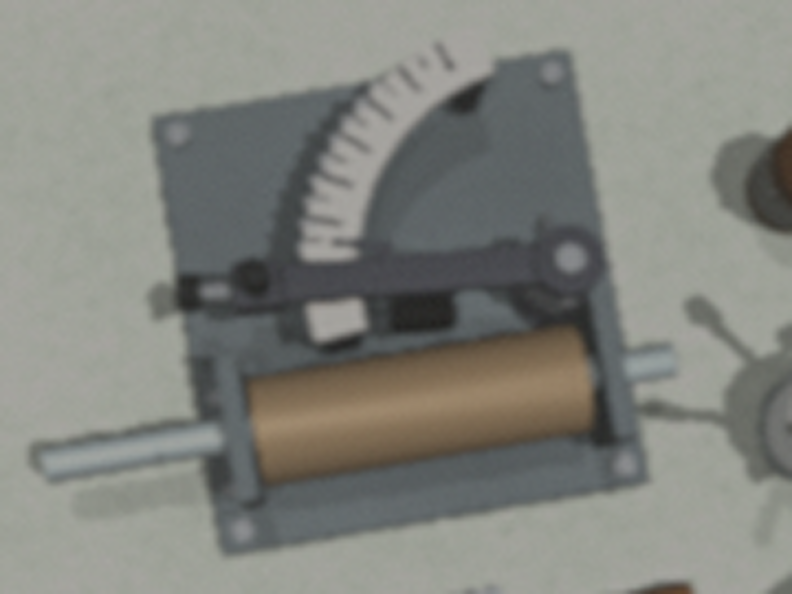

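View pics/side0c.png

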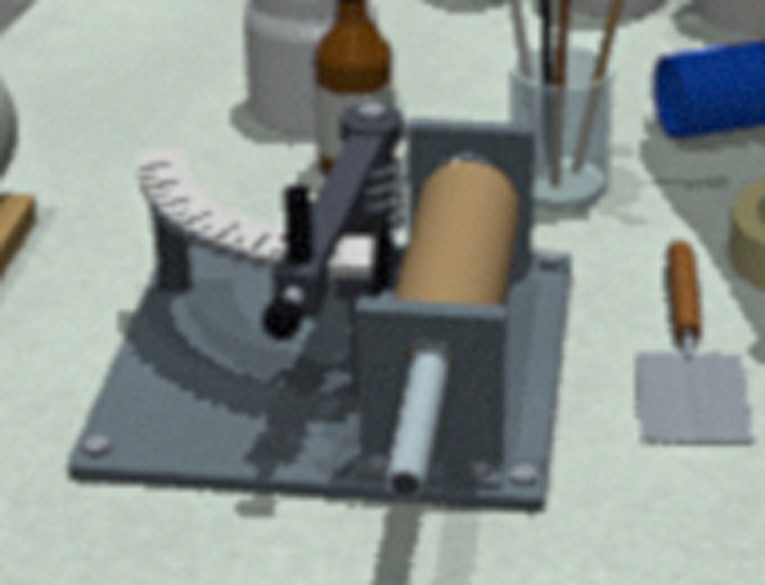

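```bash
cat > h.py <<'E'
import numpy as np,cv2
from cell import arm
from scipy.optimize import least_squares
def proj(n,P):
    c=arm.camera_model(n);T=np.linalg.inv(c["cam_to_world"]);q=np.atleast_2d(P)@T[:3,:3].T+T[:3,3]
    f=240/np.tan(np.radians(c["vfov"])/2);return q[:,:2]/q[:,2:]*f+[c["cx"],c["cy"]]
def tri(d): # {name:px}
    r=least_squares(lambda p:np.concatenate([proj(n,p)[0]-u for n,u in d.items()]),[.5,-.1,.1]);return r.x,r.fun
T0=lambda u,v:np.array([225+u/4.4,160+v/4.4]); S0=lambda u,v:np.array([220+u/4.5,200+v/4.5])
def W(s,p): # stand->world
    c,sn=np.cos(s[2]),np.sin(s[2]);p=np.atleast_2d(p);return np.c_[s[0]+c*p[:,0]-sn*p[:,1],s[1]+sn*p[:,0]+c*p[:,1],p[:,2]]
E
python3 - <<'E'
from h import *
o=[("top",(.205,.13,.012),T0(155,118)),("top",(.205,-.13,.012),T0(570,52)),("top",(-.065,-.13,.012),T0(648,482)),("top",(-.065,.13,.012),T0(225,553)),
("side",(.205,.13,.012),S0(72,468)),("side",(-.065,.13,.012),S0(543,500)),("side",(-.065,-.13,.012),S0(570,255))]
f=lambda s:np.concatenate([proj(n,W(s,p))[0]-u for n,p,u in o])
r=least_squares(f,[.5,-.1,0]);print("stand",r.x,"res",r.fun.reshape(-1,2).round(1).tolist());s=r.x;np.save("stand.npy",s)
inv=lambda P:(lambda d:[np.cos(s[2])*d[0]+np.sin(s[2])*d[1],-np.sin(s[2])*d[0]+np.cos(s[2])*d[1],P[2]])(P[:2]-s[:2])
for nm,a,b in[("left",(45,465),(405,478)),("posttop",(250,270),(297,190)),("pivot",(570,257),(370,110)),("knob",(188,292),(282,320))]:
    P,e=tri({"top":T0(*a),"side":S0(*b)});print(nm,P.round(4),np.round(inv(P),4),e.round(1))
    
print("right end top px->", end="")
for yy in(-.125,-.14,-.155):print(yy,((proj("top",W(s,(0,yy,.082)))[0]-[225,160])*4.4).round(0))
for p in(0,5,10):
    a=np.radians(p);print(p,((proj("top",W(s,(.06+.172*np.sin(a),-.09+.172*np.cos(a),.17)))[0]-[225,160])*4.4).round(0))
for nm,p in(("post40",40),("post42.5",42.5)):
    a=np.radians(p);print(nm,W(s,(.06+.172*np.sin(a),-.09+.172*np.cos(a),.15)))
E
```

```text
stand [ 0.46424225 -0.12422275  0.15020016] res [[-1.6, 0.0], [-0.2, -0.4], [0.3, 0.9], [-1.3, 1.4], [-1.8, -2.1], [0.3, -1.8], [0.5, -2.0]]
left [0.4331 0.0875 0.081 ] [0.0009 0.2139 0.081 ] [ 0.1  0.4 -0.4 -0. ]
posttop [ 0.5279 -0.0323  0.1661] [0.0767 0.0814 0.1661] [ 0.2  0.7 -0.8 -0.1]
pivot [ 0.5397 -0.2055  0.1255] [ 0.0624 -0.0917  0.1255] [ 0.1  0.3 -0.4 -0. ]
knob [0.5257 0.0047 0.1065] [0.0801 0.1183 0.1065] [ 0.1  0.5 -0.5 -0.1]
right end top px->-0.125 [639. 368.]
-0.14 [665. 364.]
-0.155 [691. 360.]
0 [255. 303.]
5 [251. 275.]
10 [250. 247.]
post40 [[ 0.62663267 -0.05741143  0.15      ]]
post42.5 [[ 0.63295159 -0.06145941  0.15      ]]
```

The stand fit is consistent to about 2 mm, and the arm reads 5. Next I'll locate the obstacles and work out the approach.

```bash
python3 - <<'E'
from h import *
def gnd(n,u,z):
    return least_squares(lambda p:proj(n,[p[0],p[1],z])[0]-u,[.5,0]).x.round(3)
print("bluelook",gnd("top",(108,338),.03),gnd("top",(180,360),.03),"tin",gnd("top",(181,145),.1),"jar",gnd("top",(410,250),.05),"brush tips",gnd("top",(460,235),.26),gnd("top",(447,272),.25),gnd("top",(428,228),.26),"bottle",gnd("top",(411,192),.15))
s=np.load("stand.npy")
for y in(.125,.135,.165,.385,.505):print(y,W(s,(0,y,0))[0].round(3))
for t in(5,10,15,20,25,30,35,40,42,44):
    a=np.radians(t);p=W(s,(.061+.172*np.sin(a),-.091+.172*np.cos(a),.15))[0];print(t,(p*100).round(2))
E
```

```text
bluelook [0.26  0.414] [0.202 0.234] tin [0.736 0.219] jar [ 0.468 -0.355] brush tips [ 0.48  -0.412] [ 0.403 -0.384] [ 0.496 -0.345] bottle [ 0.598 -0.339]
0.125 [ 0.446 -0.001  0.   ]
0.135 [0.444 0.009 0.   ]
0.165 [0.44  0.039 0.   ]
0.385 [0.407 0.256 0.   ]
0.505 [0.389 0.375 0.   ]
5 [52.74 -3.34 15.  ]
10 [54.24 -3.31 15.  ]
15 [55.73 -3.41 15.  ]
20 [57.22 -3.65 15.  ]
25 [58.67 -4.01 15.  ]
30 [60.09 -4.49 15.  ]
35 [61.46 -5.1  15.  ]
40 [62.78 -5.83 15.  ]
42 [63.28 -6.15 15.  ]
44 [63.78 -6.49 15.  ]
```

```bash
python3 -m creep '[[[0,0,4.5,0,0,8,1],[0,0,9,0,0,16,1],[1,1,13,0,0,24,0.6],[2,4,15,0,0,32,0.6],[3,8,16,0,0,40,0.6]]]' 10
python3 -m creep '[[[2,4.5,0,0,0,4,0.3],[4,9,0,0,0,8,0.3],[6,13.5,0,0,0,8,0.3],[8,18,0,0,0,8,0.3],[10,22.5,0,0,0,8,0.3]]]'
python3 -c "
from cell import arm;s=arm.observe();print(s['clock'],s['position'],s['ee_rot'],s['width'],s['force'])"
```

```text
clock: 0.6
position: [0.3063, -0.4813, 0.4053]
ee_rot: [2.626, 1.719, -0.0]
force: [1.5, -0.5, -0.1]
width: 0.818
clock: 1.1
position: [0.4064, -0.2537, 0.4036]
ee_rot: [-2.505, -1.895, 0.0]
force: [0.9, 0.4, 0.6]
width: 0.649
1.1 [ 0.40640097 -0.25368164  0.40360976] [-2.50539766e+00 -1.89530127e+00  4.15086109e-04] 0.64914799800567 [0.85544604 0.3543909  0.57347315]
```

```bash
python3 -m creep '[[[2.4,4.4,0,0,0,0,0.3],[4.8,8.8,0,0,0,0,0.3],[7.2,13.2,-1,0,0,0,0.3],[9.6,17.6,-3,0,0,0,0.3],[12.1,22,-6,0,0,0,0.3]]]'
python3 -m creep '[[[0,0,-4,0,0,0,0.3],[0,0,-8,0,0,0,0.3],[0,0,-12,0,0,0,0.3],[0,0,-14,0,0,0,0.3],[0,0,-14,0,0,0,0.3]]]'
python3 - <<'E'
from h import *
for n,(r,c,f) in {"top":((150,300),(220,410),4),"side":((190,330),(220,390),4.2)}.items():
    cv2.imwrite(f"pics/{n}1.png",cv2.resize(arm.get_image(n)[r[0]:r[1],c[0]:c[1],::-1],None,fx=f,fy=f,interpolation=cv2.INTER_CUBIC))
s=arm.observe();print(s['clock'],s['position'])
E
```

```text
clock: 1.6
position: [0.5222, -0.044, 0.351]
ee_rot: [2.504, 1.895, 0.003]
force: [0.9, -0.6, 0.5]
width: 0.649
clock: 2.1
position: [0.519, -0.0465, 0.2076]
ee_rot: [-2.502, -1.893, 0.008]
force: [0.1, -0.5, 0.7]
width: 0.648
2.2 [ 0.52137001 -0.04617018  0.21119809]
```

View pics/side1.png

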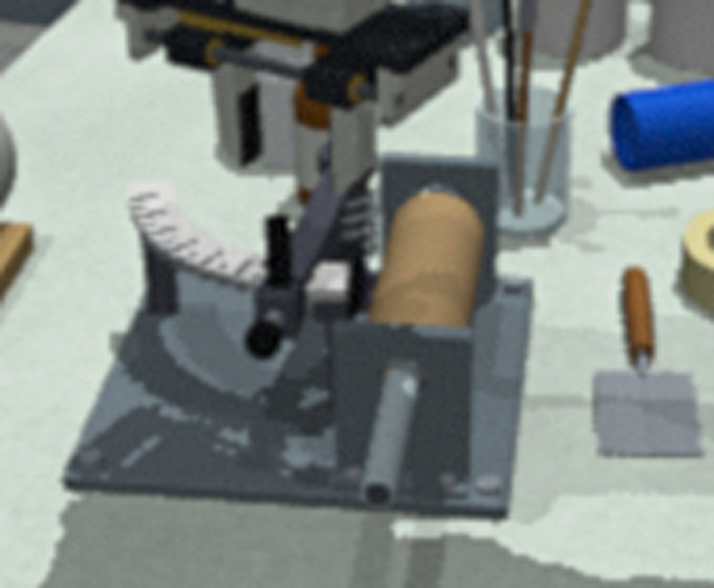

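View pics/top1.png

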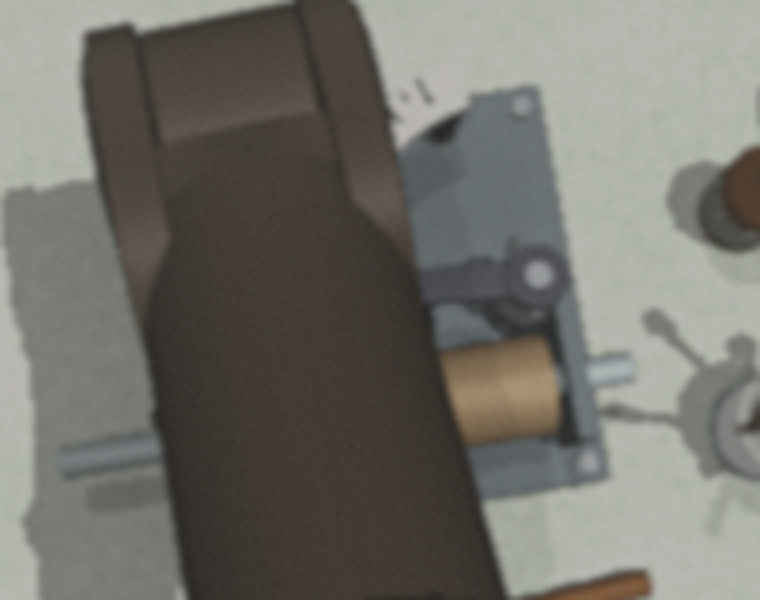

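The side view shows the fingers just above and behind the post (post top near (277,220), fingers near (240,130) and (350,140)). The arm hides the post in the top view. The TCP is short of its target in y, so I'll correct that and then descend.

```bash
python3 -m creep '[[[0.3,0.7,0,0,0,0,0.3],[0.65,1.3,0,0,0,0,0.3],[0.65,1.3,0,0,0,0,0.3],[0.65,1.3,0,0,0,0,0.3]]]'
```

```text
clock: 2.6
position: [0.5281, -0.0329, 0.2113]
ee_rot: [2.504, 1.896, 0.001]
force: [0.2, -0.2, -0.3]
width: 0.65
```

```bash
python3 -m creep '[[[0,0,-2,0,0,0,0.3],[0,0,-4,0,0,0,0.3],[0,0,-5.9,0,0,0,0.3],[0,0,-5.9,0,0,0,0.3],[0,0,-5.9,0,0,0,0.3]]]'
python3 - <<'E'
from h import *
for n,(r,c,f) in {"side":((190,330),(220,390),4.2)}.items():
    cv2.imwrite(f"pics/{n}2.png",cv2.resize(arm.get_image(n)[r[0]:r[1],c[0]:c[1],::-1],None,fx=f,fy=f,interpolation=cv2.INTER_CUBIC))
s=arm.observe();print(s['clock'],s['position'])
E
```

```text
clock: 3.1
position: [0.5278, -0.0334, 0.1521]
ee_rot: [-2.505, -1.895, 0.0]
force: [-1.1, 0.4, 0.1]
width: 0.65
3.15 [ 0.52816581 -0.03324611  0.1526312 ]
```

View pics/side2.png

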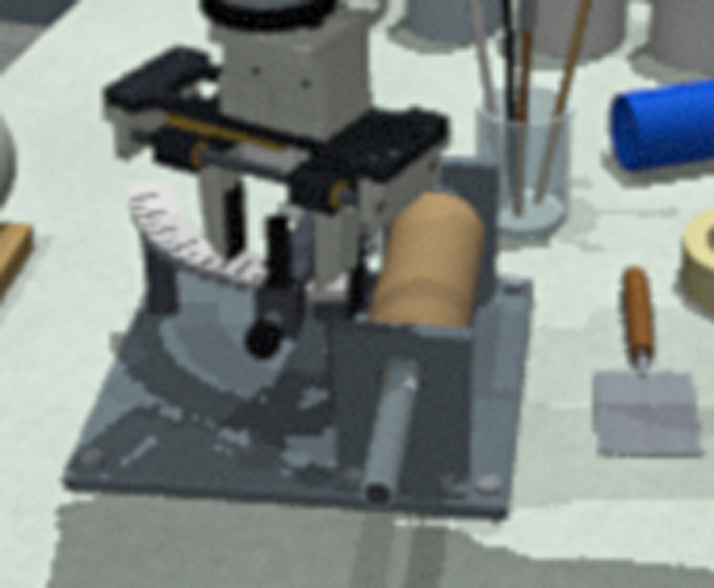

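The post at (277,250) stands between the fingers at (228,230) and (325,250), so I'll close on it.

```bash
python3 -m creep '[[[0,0,0,0,0,0,-0.7],[0,0,0,0,0,0,-0.9],[0,0,0,0,0,0,-0.9],[0,0,0,0,0,0,-0.9],[0,0,0,0,0,0,-0.9]]]' 8
```

```text
clock: 3.65
position: [0.5277, -0.0333, 0.1519]
ee_rot: [2.505, 1.895, 0.0]
force: [0.1, 0.0, -1.0]
width: 0.262
```

```bash
python3 -m creep '[[[0,0,0,0,0,0,-0.9],[0,0,0,0,0,0,-0.9],[0,0,0,0,0,0,-0.9]]]' 8
```

```text
clock: 3.95
position: [0.5279, -0.0334, 0.1518]
ee_rot: [2.505, 1.895, 0.0]
force: [1.6, -0.8, 0.5]
width: 0.177
```

```bash
python3 -m creep '[[[0.75,0,0,0,0,0,-0.9],[1.5,0,0,0,0,0,-0.9],[2.25,0,0,0,0,0,-0.9],[3,-0.1,0,0,0,0,-0.9],[3.7,-0.2,0,0,0,0,-0.9]]]' 25
```

```text
clock: 4.45
position: [0.559, -0.0328, 0.1508]
ee_rot: [-2.496, -1.894, 0.014]
force: [-4.3, 7.2, -3.9]
width: 0.167
```

```bash
python3 -m creep '[[[0.75,-0.1,0,0,0,0,-0.9],[1.5,-0.3,0,0,0,0,-0.9],[2.25,-0.5,0,0,0,0,-0.9],[3,-0.75,0,0,0,0,-0.9],[3.65,-0.95,0,0,0,0,-0.9]]]' 25
```

```text
clock: 4.95
position: [0.5968, -0.0398, 0.15]
ee_rot: [-2.494, -1.894, 0.008]
force: [-32.5, 17.9, 16.4]
width: 0.166
```

```bash
python3 -m creep '[[[0,0,0,0,0,0,-0.9],[0,0,0,0,0,0,-0.9]]]' 25
python3 - <<'E'
from h import *
for n,(r,c,f) in {"top":((150,300),(220,410),4),"side":((190,330),(220,390),4.2)}.items():
    cv2.imwrite(f"pics/{n}3.png",cv2.resize(arm.get_image(n)[r[0]:r[1],c[0]:c[1],::-1],None,fx=f,fy=f,interpolation=cv2.INTER_CUBIC))
s=arm.observe();print(s['clock'],s['position'],s['force'])
E
```

```text
clock: 5.15
position: [0.5965, -0.0397, 0.1501]
ee_rot: [-2.493, -1.895, 0.008]
force: [-16.1, 13.6, 4.5]
width: 0.171
5.25 [ 0.5964199 -0.0397055  0.1501106] [-16.95969139  13.01615886   2.94991401]
```

View pics/side3.png

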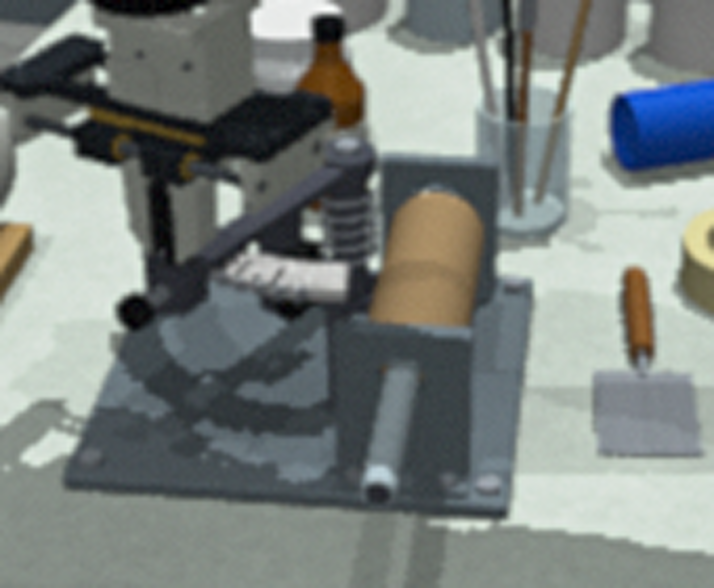

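The side view shows the arm at about 28–30 with the post held between the fingers. The force is 20 N, higher than I expected, so I'll continue more gently.

```bash
python3 -m creep '[[[0.4,-0.1,0,0,0,0,-0.9],[0.8,-0.2,0,0,0,0,-0.9],[1.2,-0.3,0,0,0,0,-0.9]]]' 15
```

```text
clock: 5.55
position: [0.61, -0.0445, 0.15]
ee_rot: [-2.497, -1.895, 0.006]
force: [-17.6, 10.5, 4.2]
width: 0.167
```

```bash
python3 -m creep '[[[0.4,-0.4,0,0,0,0,-0.9],[0.8,-0.8,0,0,0,0,-0.9],[1.2,-1.2,0,0,0,0,-0.9],[1.2,-1.2,0,0,0,0,-0.9]]]' 15
python3 - <<'E'
from h import *
s=np.load("stand.npy");P=arm.observe()['position'];pv=W(s,(.061,-.091,.15))[0];d=P-pv
print(np.hypot(d[0],d[1]),np.degrees(np.arctan2(d[0],d[1])+s[2]))
E
```

```text
clock: 5.95
position: [0.6189, -0.0486, 0.1496]
ee_rot: [-2.483, -1.895, 0.006]
force: [-24.8, 27.3, 6.5]
width: 0.357
0.17604635803290344 35.91706009976495
```

```bash

python3 - <<'E'
from h import *
for n,(r,c,f) in {"top":((150,300),(220,410),4),"side":((150,290),(200,390),4)}.items():
    cv2.imwrite(f"pics/{n}4.png",cv2.resize(arm.get_image(n)[r[0]:r[1],c[0]:c[1],::-1],None,fx=f,fy=f,interpolation=cv2.INTER_CUBIC))
s=arm.observe();print(s['clock'],s['position'],s['force'],s['width'])
E
```

```text
6.05 [ 0.61852614 -0.0485543   0.14963291] [-23.117658    27.38713805   5.0262844 ] 0.3480925758642477
```

View pics/side4.png

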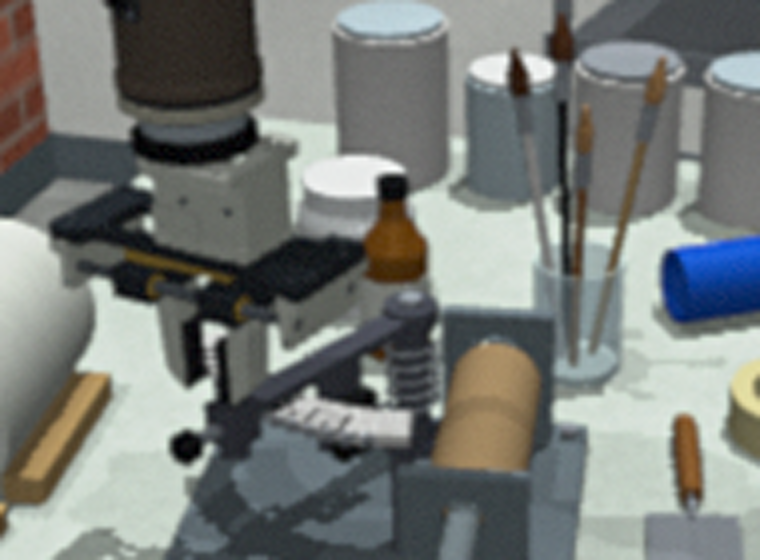

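View pics/top4.png

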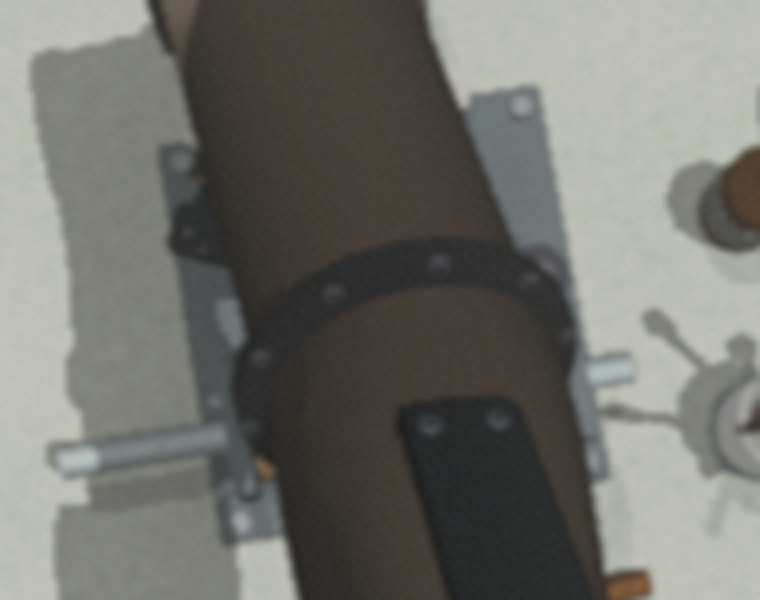

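```bash

python3 - <<'E'
from h import *
im=arm.get_image("side")[205:280,205:310,::-1]
cv2.imwrite("pics/side5.png",cv2.resize(im,None,fx=7,fy=7,interpolation=cv2.INTER_CUBIC))
s=np.load("stand.npy")
P=arm.observe()['position'];pv=W(s,(.061,-.091,.15))[0]
for t in(30,33,35,36,40):
    a=np.radians(t);o=[W(s,(.061+.172*np.sin(a),-.091+.172*np.cos(a),z))[0] for z in(.126,.17)]
    print(t,((proj("side",np.array(o))-[205,205])*7).round().tolist())
R=cv2.Rodrigues(arm.observe()['ee_rot'])[0];print(R.round(3).tolist())
for k in(-1,1):
    print("tips",((proj("side",P+R@np.array([0,k*.016,.017]))-[205,205])*7).round().tolist())
E
```

```text
30 [[385.0, 314.0], [377.0, 207.0]]
33 [[367.0, 306.0], [359.0, 199.0]]
35 [[356.0, 301.0], [347.0, 194.0]]
36 [[351.0, 298.0], [341.0, 191.0]]
40 [[330.0, 286.0], [321.0, 180.0]]
[[0.264, 0.965, -0.014], [0.965, -0.263, 0.011], [0.007, -0.017, -1.0]]
tips [[378.0, 298.0]]
tips [[308.0, 277.0]]
```

View pics/side5.png

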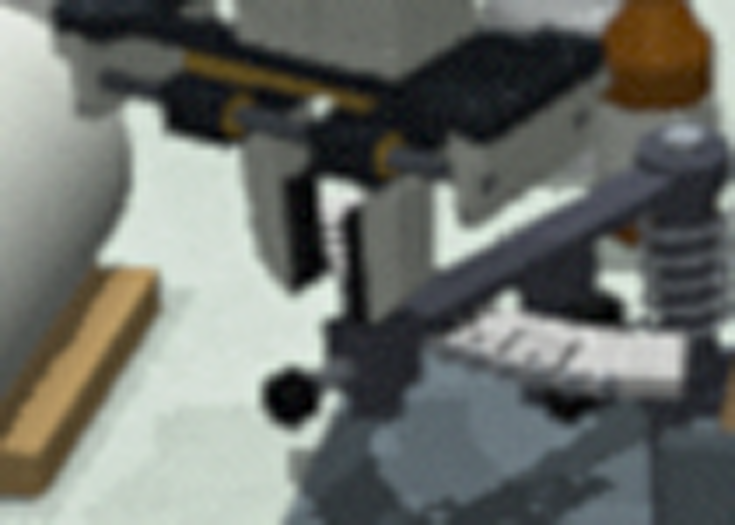

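```bash
python3 -m creep '[[[0,0,0,0,0,0,-0.9],[0,0,0,0,0,0,-0.9]]]' 30
python3 -m creep '[[[0,0.3,0,0,0,0,-0.9],[0,0.6,0,0,0,0,-0.9],[0,0.6,0,0,0,0,-0.9]]]' 30
```

```text
clock: 6.3
position: [0.6221, -0.0551, 0.1503]
ee_rot: [-2.495, -1.896, 0.005]
force: [-10.1, 10.6, 0.8]
width: 0.169
clock: 6.6
position: [0.6217, -0.0547, 0.1503]
ee_rot: [-2.503, -1.893, 0.012]
force: [-13.4, -2.9, 2.1]
width: 0.168
```

A stronger grip fixed it: the arm is now at about 37–38. I'll continue to about 42.

```bash
python3 -m creep '[[[0.4,-0.2,0,0,0,0,-0.9],[0.8,-0.5,0,0,0,0,-0.9],[1,-0.7,0,0,0,0,-0.9]]]' 40
python3 - <<'E'
from h import *
s=np.load("stand.npy");P=arm.observe()['position'];pv=W(s,(.061,-.091,.15))[0];d=P-pv
print(np.hypot(d[0],d[1]),np.degrees(np.arctan2(d[0],d[1])+s[2]))
E
```

```text
clock: 6.9
position: [0.631, -0.0599, 0.1502]
ee_rot: [-2.5, -1.893, 0.011]
force: [-10.6, 1.6, -0.8]
width: 0.164
0.17228025470388117 41.20934203881312
```

```bash
python3 -m creep '[[[0.2,-0.15,0,0,0,0,-0.9],[0.35,-0.25,0,0,0,0,-0.9],[0.35,-0.25,0,0,0,0,-0.9]]]' 40
python3 - <<'E'
from h import *
s=np.load("stand.npy");P=arm.observe()['position'];pv=W(s,(.061,-.091,.15))[0];d=P-pv
print(np.hypot(d[0],d[1]),np.degrees(np.arctan2(d[0],d[1])+s[2]))
im=arm.get_image("side")[205:280,205:310,::-1]
cv2.imwrite("pics/side6.png",cv2.resize(im,None,fx=7,fy=7,interpolation=cv2.INTER_CUBIC))
E
```

```text
clock: 7.2
position: [0.6348, -0.0621, 0.1502]
ee_rot: [-2.5, -1.893, 0.01]
force: [-13.4, 2.7, 2.7]
width: 0.164
0.1725635067992094 42.653408002286426
```

View pics/side6.png

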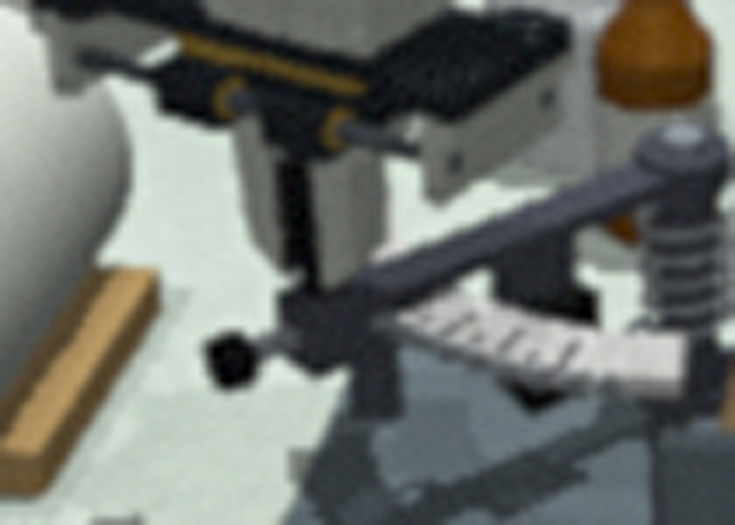

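Computed angle is 42.7. I'll ease back so the catch takes the load, then open.

```bash
python3 -m creep '[[[-0.3,0.2,0,0,0,0,-0.9],[-0.6,0.4,0,0,0,0,-0.9],[-0.9,0.6,0,0,0,0,-0.9],[-0.9,0.6,0,0,0,0,-0.9]]]' 25
python3 - <<'E'
from h import *
s=np.load("stand.npy");P=arm.observe()['position'];pv=W(s,(.061,-.091,.15))[0];d=P-pv
print(np.hypot(d[0],d[1]),np.degrees(np.arctan2(d[0],d[1])+s[2]))
E
```

```text
clock: 7.65
position: [0.6285, -0.0579, 0.1504]
ee_rot: [-2.504, -1.895, 0.005]
force: [-1.6, -2.6, -9.3]
width: 0.17
0.17263712986651905 40.15417251694151
```

```bash
python3 -m creep '[[[0,0,0,0,0,0,0.1],[0,0,0,0,0,0,0.1],[0,0,0,0,0,0,0.1],[0,0,2,0,0,0,0.1],[0,0,6,0,0,0,0.1]]]'
python3 -m creep '[[[0,0,5,0,0,0,0],[-3,2,9,0,0,6,0],[-7,3.5,10,0,0,12,0],[-11,5,10,0,0,18,0],[-15,6.5,9,0,0,24,0]]]'
python3 - <<'E'
from h import *
for n,(r,c,f) in {"top":((150,300),(220,410),4),"side":((190,330),(220,390),4.2)}.items():
    cv2.imwrite(f"pics/{n}7.png",cv2.resize(arm.get_image(n)[r[0]:r[1],c[0]:c[1],::-1],None,fx=f,fy=f,interpolation=cv2.INTER_CUBIC))
s=np.load("stand.npy")
print([(t,((proj("side",W(s,(.061+.172*np.sin(np.radians(t)),-.091+.172*np.cos(np.radians(t)),.17)))[0]-[220,190])*4.2).round()) for t in (35,40,45)],arm.observe()['width'])
E
```

```text
clock: 8.15
position: [0.6283, -0.0572, 0.21]
ee_rot: [-2.502, -1.894, 0.006]
force: [0.6, 0.1, -0.7]
width: 0.53
clock: 8.65
position: [0.4795, 0.0091, 0.3037]
ee_rot: [2.048, 2.377, 0.005]
force: [1.1, -0.0, 0.5]
width: 0.5
[(35, array([145., 179.])), (40, array([129., 171.])), (45, array([115., 162.]))] 0.49868576587408603
```

View pics/side7.png

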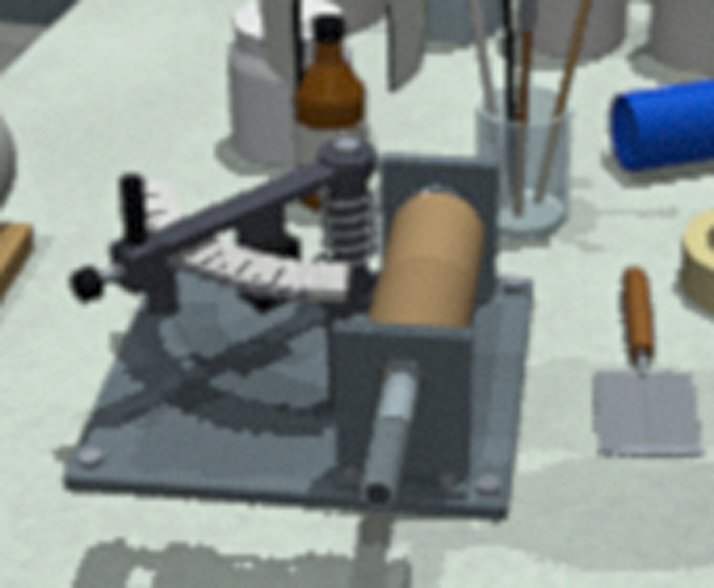

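View pics/top7.png

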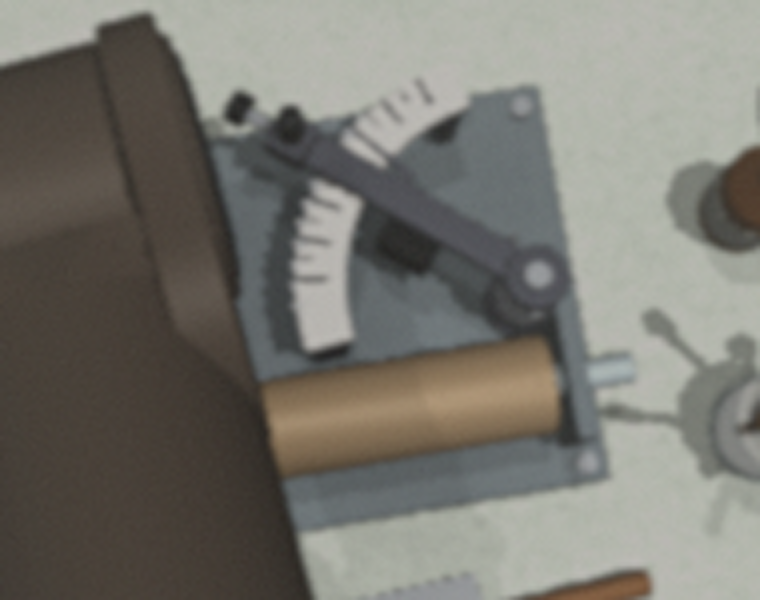

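The arm rests at 40: in the side view the post top is at (132,180), against (129,171) predicted for 40. Top view agrees, with the arm line about 39–40° from the core axis. On to the spindle stub.

```bash
python3 -m creep '[[[-1.9,0.8,-4,0,0,0,0],[-3.8,1.5,-8,0,0,0,0],[-3.8,1.5,-12,0,0,0,0],[-3.8,1.5,-12,0,0,0,0],[-3.8,1.5,-12,0,0,0,0]]]'
python3 - <<'E'
from h import *
P,e=tri({"top":(225+45/4.4,160+465/4.4),"side":(220+405/4.5,200+478/4.5)})
im=arm.get_image("side")[190:330,220:390,::-1]
cv2.imwrite("pics/side8.png",cv2.resize(im,None,fx=4.2,fy=4.2,interpolation=cv2.INTER_CUBIC))
E
```

```text
clock: 9.25
position: [0.4426, 0.023, 0.1827]
ee_rot: [-2.056, -2.375, -0.001]
force: [0.4, 0.4, 0.2]
width: 0.499
```

View pics/side8.png

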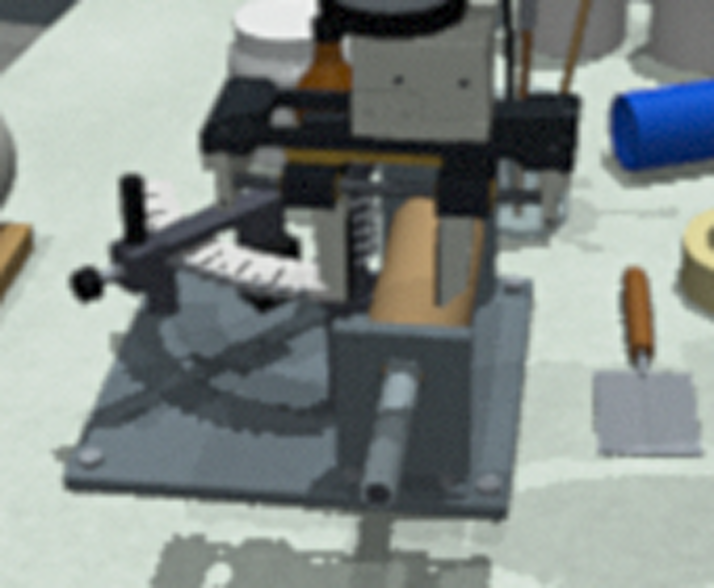

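The fingers (330 and 455 px) straddle the spindle line (about 395 px). I'll lower and grip.

```bash
python3 -m creep '[[[0,0,-4,0,0,0,0],[0,0,-7,0,0,0,0],[0,0,-9.3,0,0,0,0],[0,0,-9.3,0,0,0,0],[0,0,-9.3,0,0,0,-0.7]]]' 15
python3 -m creep '[[[0,0,0,0,0,0,-0.7],[0,0,0,0,0,0,-0.9],[0,0,0,0,0,0,-0.9],[0,0,0,0,0,0,-0.9],[0,0,0,0,0,0,-0.9]]]' 15
```

```text
clock: 9.8
position: [0.4433, 0.023, 0.0903]
ee_rot: [2.056, 2.374, 0.002]
force: [1.0, 0.9, 0.1]
width: 0.452
clock: 10.3
position: [0.4432, 0.0228, 0.0898]
ee_rot: [2.055, 2.373, 0.003]
force: [1.0, -1.3, 7.0]
width: 0.212
```

```bash
python3 -m creep '[[[-0.15,1,0,0,0,0,-0.9],[-0.3,2,0,0,0,0,-0.9],[-0.45,3,0,0,0,0,-0.9],[-0.55,3.75,0,0,0,0,-0.9],[-0.55,3.75,0,0,0,0,-0.9]]]' 30
python3 - <<'E'
from h import *
for n,(r,c,f) in {"top":((150,300),(220,410),4),"side":((190,330),(220,390),4.2)}.items():
    cv2.imwrite(f"pics/{n}9.png",cv2.resize(arm.get_image(n)[r[0]:r[1],c[0]:c[1],::-1],None,fx=f,fy=f,interpolation=cv2.INTER_CUBIC))
E
```

```text
clock: 10.8
position: [0.4369, 0.0609, 0.0894]
ee_rot: [2.054, 2.375, 0.002]
force: [0.8, 1.2, 2.5]
width: 0.207
```

View pics/top9.png

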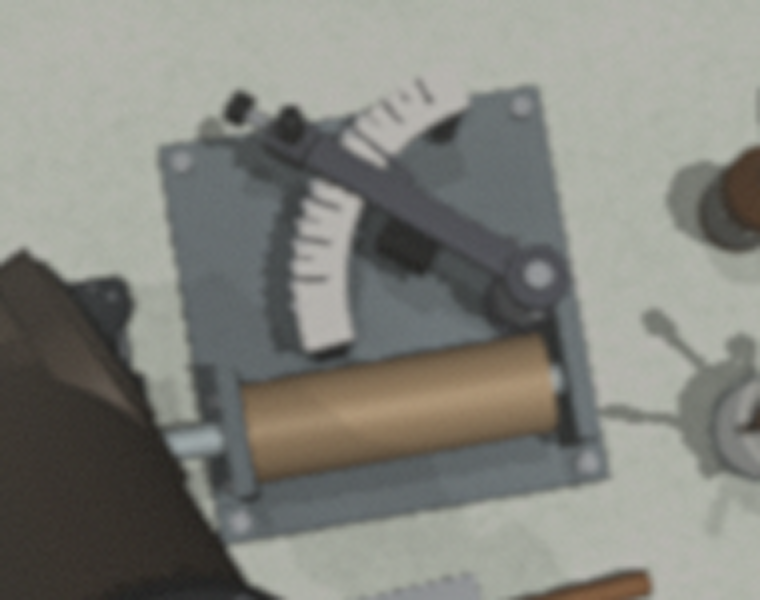

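View pics/side9.png

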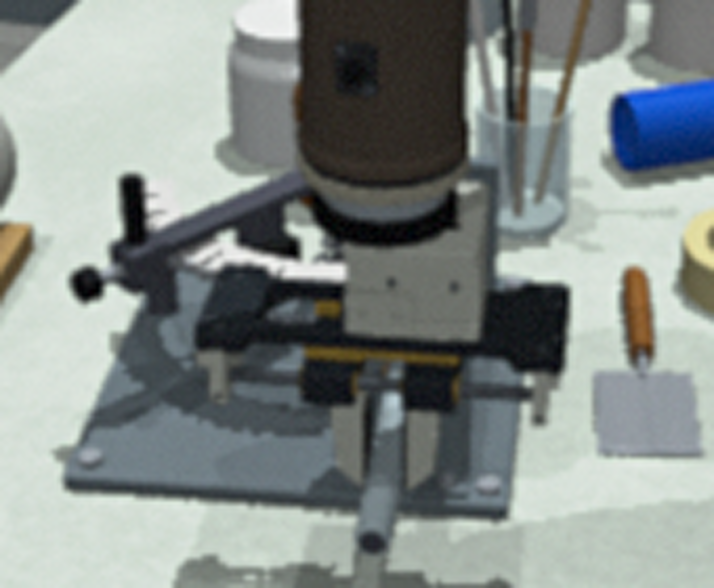

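The spindle slid: its right end is just inside the right cheek (about (557,375) in the top view). I'll regrasp close to the left cheek to shorten the lever.

```bash
python3 -m creep '[[[0,0,0,0,0,0,-0.3],[0,0,0,0,0,0,-0.3],[0.2,-1.5,0,0,0,0,-0.3],[0.5,-3.5,0,0,0,0,-0.3],[0.85,-5.5,0,0,0,0,-0.3]]]'
python3 -m creep '[[[0,-0.2,0,0,0,0,-0.3],[0,-0.2,0,0,0,0,-0.3]]]'
```

```text
clock: 11.4
position: [0.444, 0.0043, 0.0884]
ee_rot: [-2.055, -2.375, 0.002]
force: [0.0, 0.1, 0.3]
width: 0.351
clock: 11.6
position: [0.4442, 0.0027, 0.0885]
ee_rot: [-2.058, -2.373, 0.001]
force: [-0.8, 0.5, 0.2]
width: 0.348
```

```bash
python3 -m creep '[[[0,0,0,0,0,0,-0.9],[0,0,0,0,0,0,-0.9],[0,0,0,0,0,0,-0.9],[0,0,0,0,0,0,-0.9]]]' 60
python3 -m creep '[[[-0.15,1,0,0,0,0,-0.9],[-0.3,2,0,0,0,0,-0.9],[-0.45,3,0,0,0,0,-0.9],[-0.6,4,0,0,0,0,-0.9],[-0.75,5,0,0,0,0,-0.9]]]' 60
python3 - <<'E'
from h import *
for n,(r,c,f) in {"top":((150,300),(180,380),3.8),"side":((190,330),(220,390),4.2)}.items():
    cv2.imwrite(f"pics/{n}10.png",cv2.resize(arm.get_image(n)[r[0]:r[1],c[0]:c[1],::-1],None,fx=f,fy=f,interpolation=cv2.INTER_CUBIC))
E
```

```text
clock: 12.0
position: [0.4457, 0.0043, 0.0891]
ee_rot: [2.054, 2.376, 0.003]
force: [3.6, 3.1, -0.7]
width: 0.199
clock: 12.5
position: [0.4375, 0.0528, 0.0889]
ee_rot: [2.056, 2.374, -0.001]
force: [3.6, -3.1, 0.0]
width: 0.202
```

View pics/top10.png

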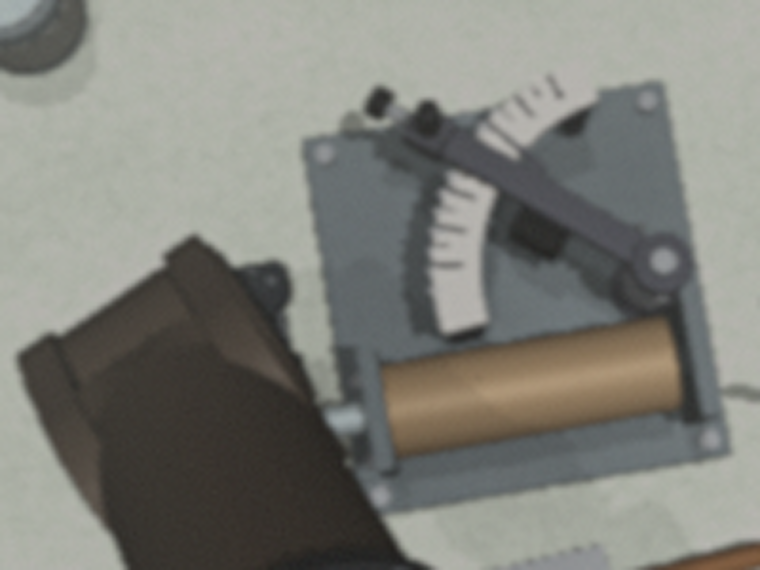

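View pics/side10.png

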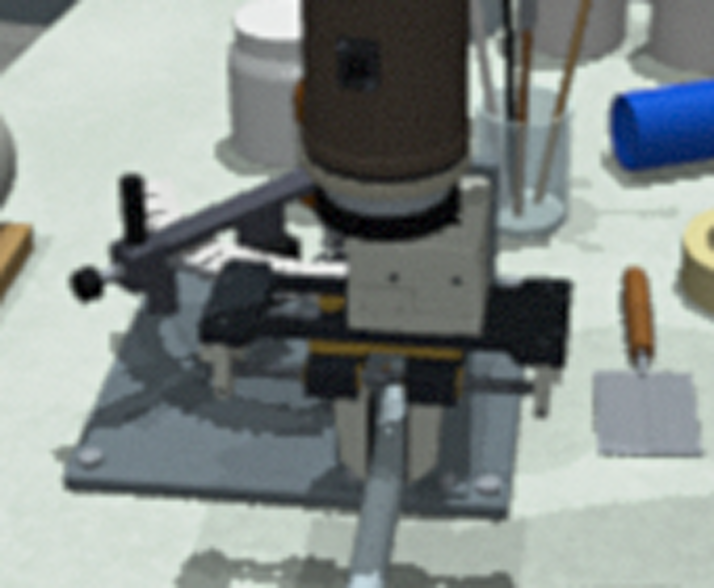

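The spindle is held and sliding, the core hasn't moved and the arm is still at 40. I'll continue the draw.

```bash
python3 -m creep '[[[-0.3,2,0,0,0,0,-0.9],[-0.6,4,0,0,0,0,-0.9],[-0.9,6,0,0,0,0,-0.9],[-1.2,8,0,0,0,0,-0.9],[-1.5,10,0,0,0,0,-0.9]]]' 60
python3 -m creep '[[[-0.3,2,0,0,0,0,-0.9],[-0.6,4,0,0,0,0,-0.9],[-0.75,5,0,0,0,0,-0.9],[-0.75,5,0,0,0,0,-0.9]]]' 60
python3 - <<'E'
from h import *
for n in("top","side"):
    cv2.imwrite(f"pics/{n}11.png",arm.get_image(n)[:,:,::-1])
E
```

```text
clock: 13.1
position: [0.4214, 0.1526, 0.0883]
ee_rot: [-2.057, -2.374, 0.004]
force: [1.8, -2.5, -1.2]
width: 0.2
clock: 13.5
position: [0.4139, 0.2042, 0.0885]
ee_rot: [-2.053, -2.377, 0.001]
force: [1.0, 0.6, -2.5]
width: 0.199
```

View pics/top11.png

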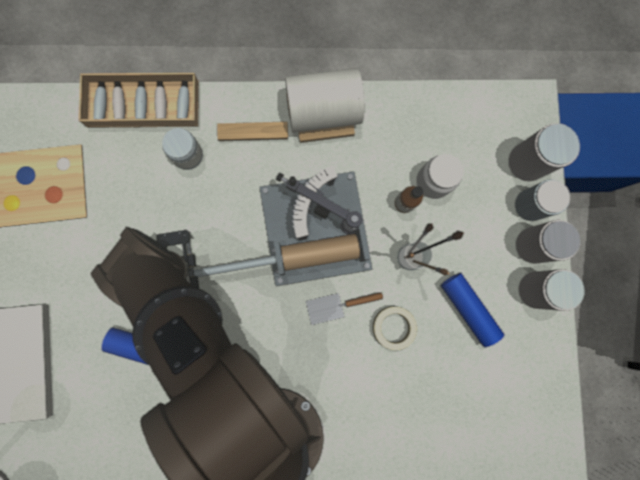

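View pics/side11.png

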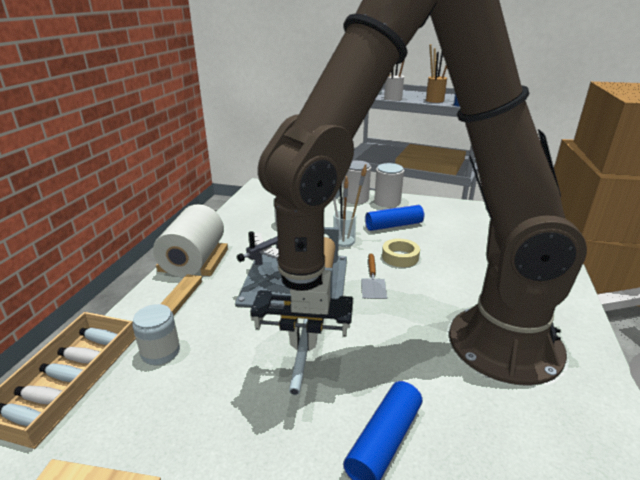

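```bash
python3 -m creep '[[[-0.2,1.5,0,0,0,0,-0.9],[-0.45,3,0,0,0,0,-0.9],[-0.7,4.5,0,0,0,0,-0.9],[-1,6.5,0,0,0,0,-0.9],[-1,6.5,0,0,0,0,-0.9]]]' 60
python3 - <<'E'
from h import *
for n,(r,c,f) in {"top":((180,310),(100,300),3.8),"side":((260,460),(180,430),3)}.items():
    cv2.imwrite(f"pics/{n}12.png",cv2.resize(arm.get_image(n)[r[0]:r[1],c[0]:c[1],::-1],None,fx=f,fy=f,interpolation=cv2.INTER_CUBIC))
E
```

```text
clock: 14.1
position: [0.4045, 0.2697, 0.0888]
ee_rot: [-2.054, -2.375, -0.002]
force: [-0.6, -0.3, -3.1]
width: 0.205
```

View pics/top12.png

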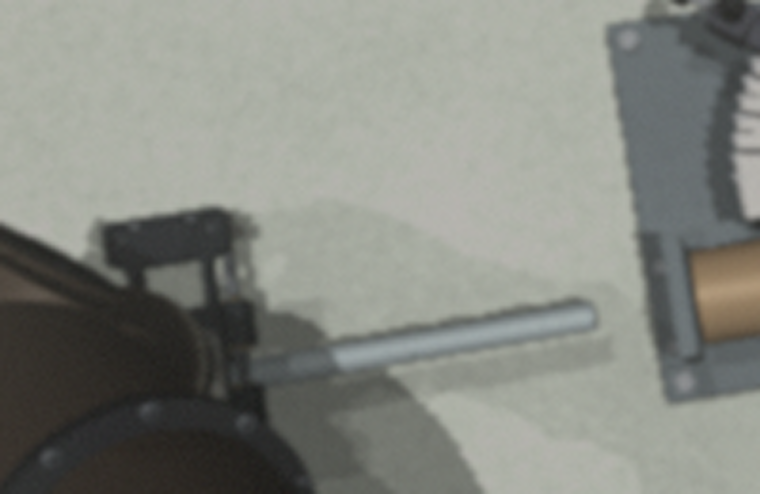

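View pics/side12.png

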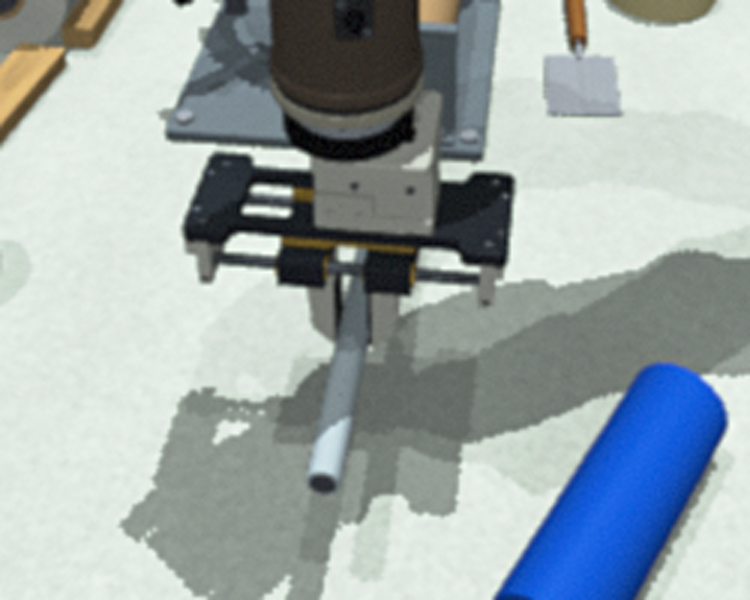

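The spindle is clear of the stand. Its right end is near (592,317) in the top crop, beyond the base plate edge. I'll estimate its tilt, then lower it.

```bash
python3 - <<'E'
from h import *
c=np.array(arm.observe()['position']);c[2]=.082
u=np.array([255.5,263.4]);v=np.array([287.3,421])
def f(p): # right xyz, left xyz
    R,L=p[:3],p[3:];d=L-R
    t=(c-R)@d/(d@d)
    return np.concatenate([proj("top",R)[0]-u,proj("side",L)[0]-v,[(np.linalg.norm(d)-.36)*1000],(R+t*d-c)*1000])
r=least_squares(f,[.43,.13,.08,.38,.48,.08]);print(r.x.round(3),r.fun.round(1))
E
python3 -m creep '[[[0,0,-1.5,0,0,0,-0.9],[0,0,-3,0,0,0,-0.9],[0,0,-4.3,0,0,0,-0.9],[0,0,-4.3,0,0,0,-0.9]]]' 60
```

```text
[0.44  0.038 0.077 0.384 0.394 0.085] [ 0.  -0.5 -0.6 -0.  -0.1 -0.6 -0.1 -0. ]
clock: 14.6
position: [0.4041, 0.2662, 0.0442]
ee_rot: [-2.058, -2.374, 0.006]
force: [-1.1, 0.2, -3.1]
width: 0.206
```

```bash
python3 -m creep '[[[0,0,-0.8,0,0,0,-0.9],[0,0,-1.5,0,0,0,-0.9],[0,0,-1.9,0,0,0,-0.9],[0,0,-2.2,0,0,0,-0.9],[0,0,-2.2,0,0,0,-0.9]]]' 60
```

```text
clock: 15.1
position: [0.4046, 0.2682, 0.0235]
ee_rot: [-2.056, -2.375, 0.001]
force: [-0.3, 0.3, -2.8]
width: 0.203
```

```bash
python3 -m creep '[[[0,0,-0.2,0,0,0,-0.9],[0,0,-0.4,0,0,0,-0.9],[0,0,-0.4,0,0,0,-0.9]]]' 60
```

```text
clock: 15.4
position: [0.4048, 0.2683, 0.0197]
ee_rot: [2.056, 2.375, 0.0]
force: [-0.7, 0.3, -2.9]
width: 0.202
```

```bash
python3 -m creep '[[[0,0,-0.15,0,0,0,-0.9],[0,0,-0.15,0,0,0,-0.9]]]' 60
python3 -m creep '[[[0,0,0,0,0,0,-0.9],[0,0,0,0,0,0,-0.9],[0,0,0,0,0,0,-0.9]]]' 5
```

```text
clock: 15.6
position: [0.4047, 0.2683, 0.0182]
ee_rot: [2.056, 2.375, 0.0]
force: [0.3, -0.1, -2.1]
width: 0.203
clock: 15.9
position: [0.4048, 0.2682, 0.0183]
ee_rot: [2.056, 2.375, 0.0]
force: [-0.4, 0.7, -2.2]
width: 0.215
```

Almost down; I'll release gently, then rise.

```bash
python3 -m creep '[[[0,0,0,0,0,0,-0.5],[0,0,0,0,0,0,-0.45],[0,0,0,0,0,0,-0.3],[0,0,0,0,0,0,-0.1],[0,0,0,0,0,0,0]]]' 5
python3 -m creep '[[[0,0,0,0,0,0,0],[0,0,1,0,0,0,0],[0,0,4,0,0,0,0],[0,0,8,0,0,0,0],[0,0,12,0,0,0,0]]]'
python3 -m creep '[[[0,0,4,0,0,0,0],[0,3,8,0,0,0,0],[0,6,12,0,0,0,0],[0,9,14,0,0,0,0],[0,9,14,0,0,0,0]]]'
python3 - <<'E'
from h import *
for n in("top","side"):
    cv2.imwrite(f"pics/{n}13.png",arm.get_image(n)[:,:,::-1])
E
```

```text
clock: 16.4
position: [0.4047, 0.2682, 0.0183]
ee_rot: [2.056, 2.375, 0.0]
force: [-0.4, 0.1, -0.9]
width: 0.469
clock: 16.9
position: [0.4041, 0.2681, 0.14]
ee_rot: [-2.055, -2.375, 0.001]
force: [0.7, 0.4, 0.1]
width: 0.499
clock: 17.4
position: [0.404, 0.3635, 0.2825]
ee_rot: [-2.05, -2.378, -0.012]
force: [0.1, 0.4, 0.6]
width: 0.501
```

View pics/side13.png

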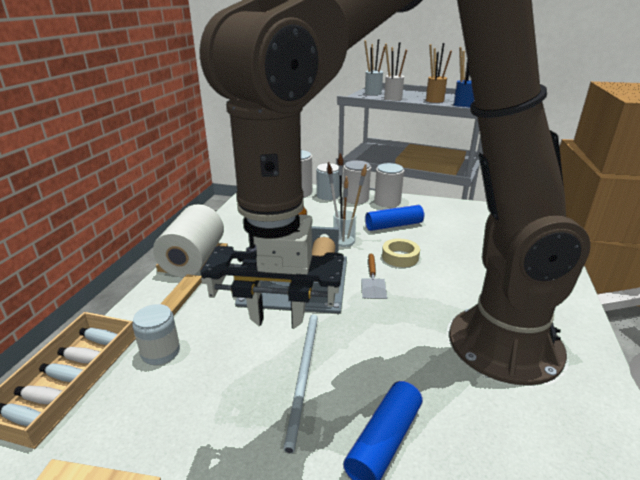

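View pics/top13.png

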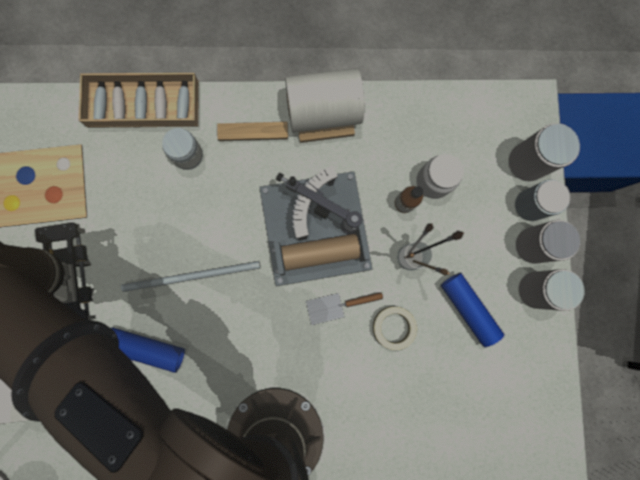

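The spindle lies on the table: top view (125,287) to (260,265), side view (290,449) to (315,316). I'll check its heights and that it stays still, then look closer at the core and the arm.

```bash
python3 -m creep '[[[0,0,0,0,0,0,0],[0,0,0,0,0,0,0],[0,0,0,0,0,0,0],[0,0,0,0,0,0,0],[0,0,0,0,0,0,0]]]'
python3 - <<'E'
from h import *
print("R",tri({"top":(260,265),"side":(315,316)})[0].round(3),"L",tri({"top":(125.5,287),"side":(290,448)})[0].round(3))
s=np.load("stand.npy")
old=cv2.imread("pics/top13.png");t=arm.get_image("top")[:,:,::-1]
print("diff spindle area",np.abs(t[250:300,110:270].astype(int)-old[250:300,110:270]).mean())
cv2.imwrite("pics/top14.png",cv2.resize(t[160:295,225:405],None,fx=4.4,fy=4.4,interpolation=cv2.INTER_CUBIC))
for y in(-.095,.095):
  for x in(-.032,.032):print("core edge pred",x,y,((proj("top",W(s,(x,y,.06)))[0]-[225,160])*4.4).round())
for a in(35,40,45):
  q=np.radians(a);print(a,((proj("top",W(s,(.06+.172*np.sin(q),-.09+.172*np.cos(q),.17)))[0]-[225,160])*4.4).round())
E
```

```text
clock: 18.0
position: [0.4048, 0.3579, 0.2781]
ee_rot: [2.057, 2.375, -0.0]
force: [0.2, -0.5, -0.1]
width: 0.502
R [0.438 0.033 0.009] L [0.386 0.384 0.002]
diff spindle area 1.730625
core edge pred -0.032 -0.095 [592. 436.]
core edge pred 0.032 -0.095 [572. 327.]
core edge pred -0.032 0.095 [266. 491.]
core edge pred 0.032 0.095 [248. 381.]
35 [283. 111.]
40 [296.  87.]
45 [311.  63.]
```

View pics/top14.png

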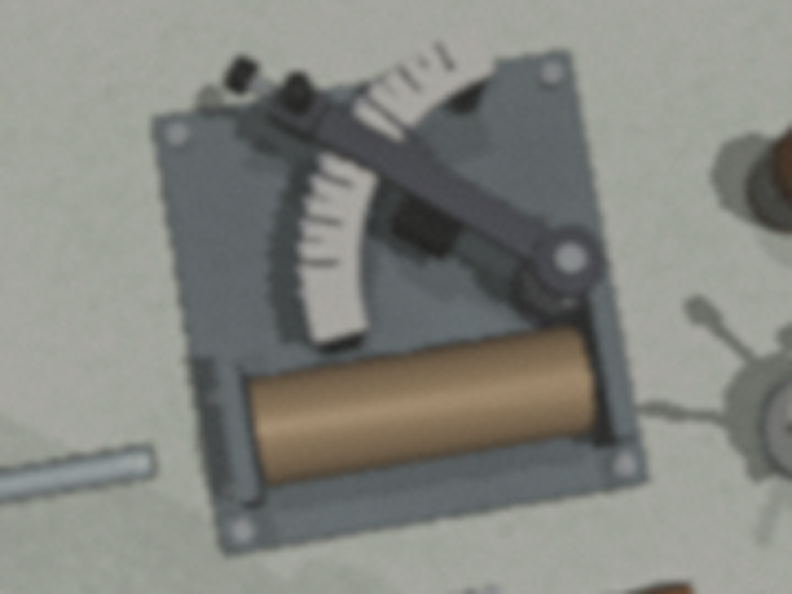

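The post top is at (297,88), against (296,87) predicted for 40. The core lies between the cheeks where the seated position predicts, and the spindle lies flat and still.

```bash
python3 -c "
from cell import arm;print(arm.sign_off());print(arm.observe()['clock'])"
```

```text
the job is handed in; nothing more can be done
None
the job is handed in; nothing more can be done
```

I pushed the tension arm from 5 to about 42.7 and let it fall back onto its catch at 40. I then drew the spindle out to the left, with one regrasp near the left cheek, laid it on the table and handed the job in. The clock last read 18.0 s, and sign-off gives no verdict.

**Last checks**
- **Arm:** the post top is within about 1 px of where it should be for 40 in the top view. The fingers also read 40.2 just before I let go.
- **Spindle:** both ends measure 2–9 mm high, which is flat on the table given the 2–3 mm measuring error. It did not visibly move between two pictures about 0.6 s apart.
- **Core:** it lies between the cheeks within a few mm of its predicted seat in the top view. I did not measure its height separately.
- **Surroundings:** the jar, tin, bottle and tub look unmoved, and the gripper is well clear of everything.

**What went wrong or disagreed**
- **Push force:** at about 33–36 the 15 N grip was too weak and the jaws were forced open to 33 mm. The wrist force peaked at about 37 N, well above the 10 N I expected. A firmer grip fixed it.
- **Stand fit:** it left errors of up to 2 px, mostly in the side view, consistent with the stated calibration error.

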